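# Clock a dryer pulley on the bench centres

### The arm

A 6-joint arm with a two-finger parallel gripper is mounted at the origin on the work surface. World frame = base frame: x ahead of the robot, y to its left, z up, the work surface at z = 0. Lengths are in mm, angles in rad, forces in N, time in s.
With the tool pointing down it reaches from about 350 to 775 mm from the base axis. Payload 7.3 kg.
Tool frame: the origin (TCP) lies between the finger pads; the fingertips stand 14 mm ahead of it and the grasp point (between the pads) lies 5 mm behind it; z points along the fingers, y is the line along which they close (so a half turn about z gives the same grasp; the last joint's range is limited). The gripper opens to 92 mm and grips with 3 to 60 N. Pads are 19 mm wide; open, the fingers measure 130 mm over their backs; the gripper's body (75 mm by 190 mm) begins 47 mm behind the grasp point.
Start: joints at [-1.466, 0.342, 1.524, -0, 1.275, -0.146], TCP at [130.316, -508.588, 240.741] pointing down, gripper open.
Joint ranges: [-2.53, 2.53], [-0.77, 2.02], [0.04, 2.7], [-1, 4.14], [0.28, 2.66], [-3.11, 3.11]. Speed limits (rad/s): [2.57, 2.57, 3.14, 3.14, 3.14, 3.14].

### API

Orientations are given as [roll, pitch, yaw] about the fixed x, y, z axes, in that order (R = Rz(yaw) Ry(pitch) Rx(roll)).
In Python, from plant import get_obs, cams, close_job gives the robot as it stands. The module is installed in compiled form; this text tells all that it offers.
- The arm moves only by the shell command python3 -m creep 'ROWS'. ROWS is JSON, a list of rows, each an object of numbers: "hand": the opening, from 0 (shut) to 1 (fully open); "tx", "ty", "tz": the shift along the tool's x, y, z in m; "spin": the turn about the tool's z in degrees. In form: [{"hand": .., "tx": .., "ty": .., "tz": .., "spin": ..}, ...]. A call has 1 to 5 rows; each row shifts and turns the commanded pose from where the row before left it, along the tool's axes as they then stand; what a row does not reach is not made up. A row lasts 1/8 s, in which the tool goes at most 62.5 mm and 10.7 degrees, less where a joint would pass 70% of its speed; a pose out of reach is approached as far as the arm can. A call is refused whole if a number of a shift passes 0.0625 or a number of a turn 10.7, either way. A call with a gripper value outside its range is refused whole. The fingers move at their own pace and stop on an object; the grip force is fixed at half the most. Time passes only in rows, so rows that do not move let the fingers close. It gives the time, the measured TCP pose, the force, the opening and the grip force at its end, in the units of the state.
- get_obs(): the state, without advancing time (a new reading comes with each control period).
- cams.capture(name): name is "side" or "top" or "wrist"; returns a dict with "color" (420x560x3 uint8, red, green, blue), "K" (3x3 intrinsics, pixels), "R" (3x3) and "t" (3): a world point X has camera coordinates R X + t. Camera axes: x right, y down, z forward; pixel columns grow to the right and rows downward; lengths in mm; the calibration is good to about 2 mm. A picture is of the moment at which its call begins. There is no depth.
- close_job(): hands the job in; it is judged then, once.
The state is a dict: "time": time; "joint_positions": joint angles; "dq": joint speeds; "tau": joint torques, N m; "tool_pos": TCP position; "tcp_rot": TCP orientation; "contact_force": force on the tool from outside, world axes, zero at the start; "moment": the same for the moment, N m; "grip_width": finger opening in mm; "finger_force": force on a finger pad.
Only numpy, scipy, OpenCV 4.12 (cv2) and the standard library are available. Lean on these libraries where they do the work, as an engineer would, in place of code of your own. Each camera call takes 0.05 s, during which the arm holds its last target. There are 200 camera calls.

### The job

Find the high spot of the dryer's drive pulley: slide the dial gauge up by its brass knob until the plunger bears on the rim with the needle about half a turn round, then turn the pulley on its centres with a light pinch of its rim, down through the needle's lowest reading and on to its highest. Leave it standing with the high spot against the plunger and let go, without ever shoving the pulley along off its headstock centre, touching the gauge itself, running the plunger to the end of its stroke or disturbing the loose things round about.

Things in the scene. Friction and masses are not known exactly. Their poses are not given: they have to be found in the camera images.
- bench: Bench centres: dark green cast bed 110 x 360 mm, top 35 mm high, fixed to the table; origin under its middle at table height; y along the spindle axis, which lies 105 mm above the origin; z up; x towards the dial gauge, whose rail runs to +x. Position and yaw vary. The stocks (headstock +y, tailstock -y) begin 94 mm either side of the middle and are 128 mm high.
- pulley_mid (a point): Point on the spindle axis at mid-width of the pulley, axes as the bench (does not turn). Pulley: aluminium disc 120 mm in diameter, 20 mm wide, flat sides to pinch; hub 36 mm thick, 44 mm long. Bored 2.5 mm off centre: its rim is 57.5 to 62.5 mm from the axis; no mark shows the high spot, which differs each time. Turns both ways without end, drag 0.12 N m, stays where left.
- quill: Sprung tailstock centre (steel, 18 mm thick) that carries spindle and pulley; origin at the pulley's middle on the axis, axes as the bench. A push of about 12 N along the axis towards the tailstock (-y of the bench) begins to lift the part off its headstock centre (1.5 N more per mm); the other way it is rigid. The rim is soft: pinch it with 20 to 40 N a finger, enough to turn it.
- slide_knob (a point): Middle of the upright brass knob on the gauge's slide, 20 mm in diameter, 40 mm high, this point 97 mm above the table and 73 mm from the dial's centre (to -y of the bench). The slide runs 60 mm along the rail from its far end towards the pulley (-x of the bench); it starts 0 to 20 mm in, drags with about 5 N and stays where left.
- gauge: Dial gauge on the slide: round case 76 mm in diameter, 20 mm thick, lying flat with its white dial up; origin at the case's middle, 105 mm above the table, axes as the bench. A barrel 9 mm thick points to the pulley. The knob stands 25 mm clear of the case.
- plunger_tip (a point): Foremost point of the ball tip of the gauge's plunger, at spindle height, pointing to the pulley (-x of the bench), 72 mm before the dial's centre when free. Touching the rim, its x in the bench's frame is the rim's distance from the axis there less 0.2 mm (57.3 at the low spot, 62.3 at the high spot). Stroke 12 mm, spring 0.8 N free to 1.8 N fully in.
- needle (a joint): The gauge's red needle, rad, seen from above growing clockwise from 0 (plunger free, pointing to +x of the bench, away from the pulley): one whole turn (6.28) for the 12 mm stroke, so 0.524 rad per mm pressed in.
- bearing: Loose steel bearing ring, 42 mm in diameter, lying beside the bench.
- marker: Loose yellow paint marker, 115 mm long, lying in front of the bench.
- spare_pulley: Loose spare pulley, 90 mm in diameter.
- spanner: Loose spanner.
- mallet: Loose hammer.
- screwdriver: Loose screwdriver.
- grease_tin: Loose blue grease tin, 64 mm in diameter.

How it is judged (in metres and radians):
On the way, in this order (a step that is already met when the one before it is completed fails the run):
1. the plunger rests on the rim with the needle about half a turn round (a quarter to three quarters) (value of joint needle between 1.57 and 4.71 rad), for 0.2 s.
2. the pulley has been turned past its low spot with the plunger still touching (x of plunger_tip in the frame of bench below 0.0577 m and value of joint needle above 0.1 rad), for 0.1 s.
At the end, for the whole second after the job is handed in: The plunger rests on the rim's high spot: its tip more than 62.0 mm from the spindle axis (within about 0.3 mm of the highest reading, some 27 degrees either side of the high spot), the needle more than 1 rad round and still, and the part seated on its headstock centre within 1 mm (x of plunger_tip in the frame of bench above 0.062 m and value of joint needle above 1 rad and velocity of joint needle between -0.1 and 0.1 rad/s and y of pulley_mid in the frame of bench above -0.001 m); the robot touches nothing.
It fails at once if the part is pushed more than 2 mm off its headstock centre (y of pulley_mid in the frame of bench below -0.002 m).
It fails at once if the plunger is driven to the end of its stroke (value of joint needle above 6.15 rad).
It fails at once if the robot touches the dial gauge or its plunger (contact force between any of the fingers, the arm and gauge above 1 N).
It fails at once if a loose thing is moved more than 15 mm (distance of any of bearing, marker, spare_pulley, spanner, mallet, screwdriver, grease_tin from where it was at the start of the episode above 0.015 m).
It fails at once if the pulley is squeezed or pressed hard, with more than 140 N over both fingers (contact force between the fingers and quill above 140 N).
It also fails if it takes over 72 s, if anything falls off the work surface, if the arm or the gripper's body presses on something with over 40 N, if the wrist force passes 120 N, or if a joint passes its speed limit or range.

## Working session

There is one attempt and no reset: what is moved stays moved. The work goes in short steps, Python scripts to look and compute and a shell command to move; the robot and the scene stay as the last step left them, time stands still between calls to the robot, and variables do not carry over. Pictures are saved under pics/ and viewed, at most 10 in all, crops included, and the job is handed in when it is done.

```bash
mkdir -p pics
python3 - <<'E'
from plant import get_obs,cams
import cv2,pickle
o=get_obs();print(o)
for n in("top","side"):
    c=cams.capture(n);cv2.imwrite(f"pics/{n}0.png",c["color"][:,:,::-1]);pickle.dump(c,open(f"{n}0.pkl","wb"))
    print(n,c["K"],c["R"],c["t"])
E
```

```text
{'time': 0.0, 'joint_positions': array([-1.46599949e+00,  3.42727021e-01,  1.52506877e+00,  7.20543568e-06,
        1.27539767e+00, -1.45968534e-01]), 'dq': array([-2.07819072e-03, -2.47316291e-03,  1.27019822e-03,  6.00841016e-04,
       -2.41615713e-04, -5.77382546e-05]), 'tau': array([ 8.57276555e-04, -4.31233120e+01, -2.44215077e+01,  7.19149341e-02,
        5.59598836e-02, -1.29457976e-04]), 'tool_pos': array([ 130.27273913, -508.15816183,  240.02465976]), 'tcp_rot': array([-3.14000987e+00, -2.39655652e-04,  2.50763075e-01]), 'contact_force': array([ 0.25869676,  0.54012601, -0.0047757 ]), 'moment': array([-0.00065029,  0.0173769 ,  0.02933325]), 'finger_force': 0.0, 'grip_width': 91.68040070304437}
top [[395.61086742   0.         275.10268021]
 [  0.         395.61086742 206.27390071]
 [  0.           0.           1.        ]] [[-0.02629774 -0.99964458  0.00437605]
 [-0.9880022   0.02532454 -0.15234932]
 [ 0.15218435 -0.00832999 -0.98831702]] [  -8.31902543  532.74560639 1190.72923981]
side [[483.50652177   0.         285.75876187]
 [  0.         483.50652177 208.4521882 ]
 [  0.           0.           1.        ]] [[-0.99004902 -0.14066062 -0.00418746]
 [-0.10232993  0.74004485 -0.66472716]
 [ 0.09659985 -0.65768397 -0.74707447]] [ 481.99728155  145.49854753 1245.72637875]
```

View pics/top0.png

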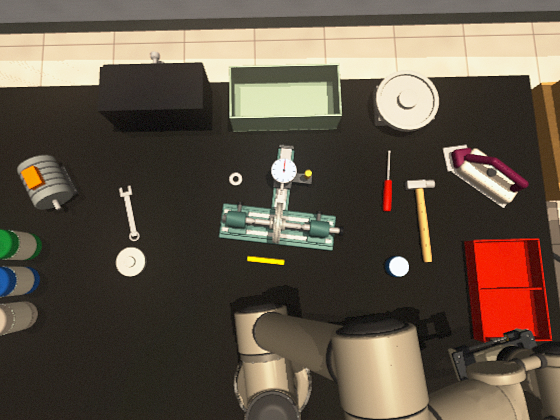

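View pics/side0.png

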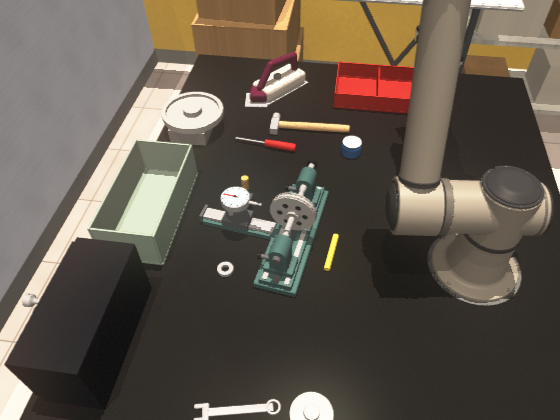

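The top view shows the bench at about (280,228), the dial at (284,170) with its needle up, and the knob at (308,174). The side view shows the same, with the pulley between the stocks. I'll zoom in to get exact points.

```bash
cat > h.py <<'E'
import numpy as np,pickle,cv2
from plant import get_obs,cams
def ray(c,u,v,z):
    d=c["R"].T@np.linalg.solve(c["K"],[u,v,1]);o=-c["R"].T@c["t"]
    return o+d*(z-o[2])/d[2]
def proj(c,X):
    p=c["K"]@(c["R"]@np.asarray(X,float)+c["t"]);return p[:2]/p[2]
E
python3 - <<'E'
from h import *
c=pickle.load(open("top0.pkl","rb"));a=c["color"][135:265,205:355]
cv2.imwrite("pics/c1.png",cv2.resize(a[:,:,::-1],None,fx=4.5,fy=4.5,interpolation=cv2.INTER_CUBIC))
E
```

```text
(no output)
```

View pics/c1.png

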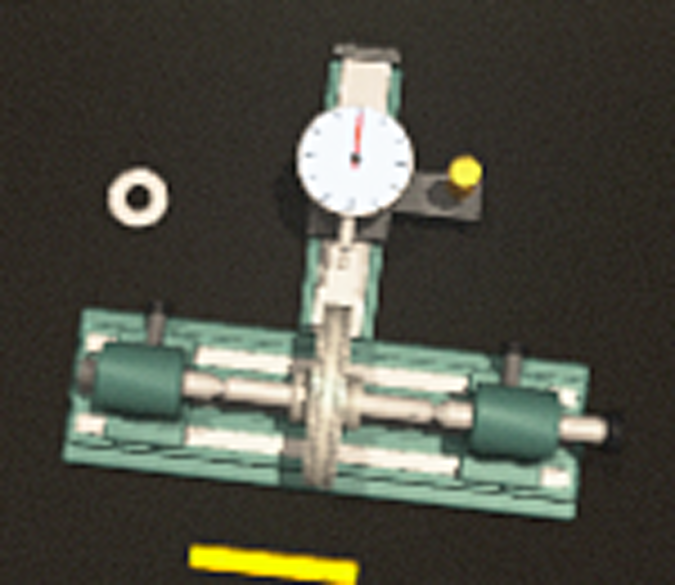

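Crop points: bed corners (84,308), (588,368), (576,518), (65,462); dial centre (355,160); knob top (465,172).

Run:
```python
from h import *
c=pickle.load(open("top0.pkl","rb"))
f=lambda u,v,z: ray(c,205+u/4.5,135+v/4.5,z)
q=[f(*p,35) for p in((84,308),(588,368),(576,518),(65,462))]
for p in q: print(p.round(1))
print("len",[np.linalg.norm(q[i]-q[(i+1)%4]).round(1) for i in range(4)])
m=np.mean(q,0);y=(q[0]+q[3]-q[1]-q[2])[:2];y/=np.linalg.norm(y);x=np.array([y[1],-y[0]])
print("mid",m.round(1),"yaw deg",np.degrees(np.arctan2(x[1],x[0])))
for n,p in dict(dial=f(355,160,115),knob=f(465,172,117),pultop=f(328,395,165)).items():
    d=p[:2]-m[:2];print(n,p.round(1),"bench",(d@x).round(1),(d@y).round(1))
```

```text
[546.3 138.5  35. ]
[ 495.3 -210.1   35. ]
[ 392.2 -196.7   35. ]
[439.6 152.2  35. ]
len [np.float64(352.3), np.float64(103.9), np.float64(352.1), np.float64(107.6)]
mid [468.4 -29.   35. ] yaw deg -8.029985425987398
dial [627.4 -50.4 115. ] bench 160.4 1.1
knob [ 617.  -122.4  117. ] bench 160.2 -71.7
pultop [466.7 -27.6 165. ] bench -1.9 1.2
```

```bash
python3 -m creep '[{"hand":1,"spin":-10.7},{"hand":1,"spin":-10.7},{"hand":1,"spin":-10.7},{"hand":1,"spin":-10.7},{"hand":1,"spin":-10.7}]'
python3 -m creep '[{"hand":1,"spin":-10.7},{"hand":1,"spin":-3.4},{"hand":1,"tx":0.041,"ty":0.039},{"hand":1,"tx":0.041,"ty":0.039},{"hand":1,"tx":0.041,"ty":0.039}]'
python3 -m creep '[{"hand":1,"tx":0.041,"ty":0.039},{"hand":1,"tx":0.041,"ty":0.039},{"hand":1,"tx":0.041,"ty":0.039},{"hand":1,"tx":0.041,"ty":0.039},{"hand":1,"tx":0.041,"ty":0.039}]'
python3 -m creep '[{"hand":1,"tx":0.041,"ty":0.039},{"hand":1,"tx":0.041,"ty":0.039},{"hand":1,"tz":0.0},{"hand":1,"tz":0.0}]'
python3 - <<'E'
from h import *
c=cams.capture("wrist");pickle.dump(c,open("w1.pkl","wb"));cv2.imwrite("pics/w1.png",c["color"][:,:,::-1])
o=get_obs();print(o["tool_pos"],np.degrees(o["tcp_rot"]),o["time"])
print(proj(c,[617,-122.4,117]))
E
```

```text
[ 130.27577038 -508.29267119  240.2149617 ] [-1.79934530e+02 -9.26104901e-03  1.43686715e+01] 0.15
[ -281.09762738 -1005.16587363]invalid input at $[0]: expected keys hand, tx, ty, tz, spin
invalid input at $[0]: expected keys hand, tx, ty, tz, spin
invalid input at $[0]: expected keys hand, tx, ty, tz, spin
invalid input at $[0]: expected keys hand, tx, ty, tz, spin
```

View pics/w1.png

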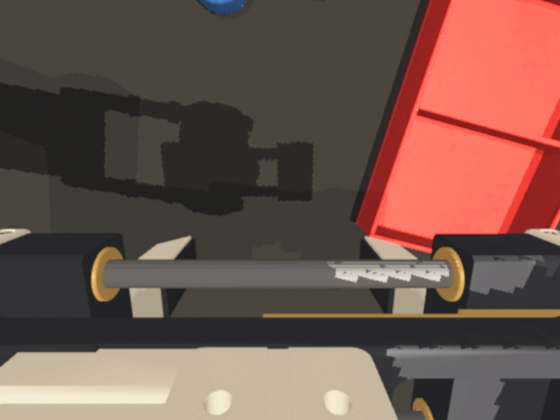

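The wrist view shows only the start pose, with the fingers at the bottom and the red tray on the right. All four calls were refused because each row needs every key, so I'm resending them.

```bash
python3 -m creep '[{"hand":1,"tx":0,"ty":0,"tz":0,"spin":-10.7},{"hand":1,"tx":0,"ty":0,"tz":0,"spin":-10.7},{"hand":1,"tx":0,"ty":0,"tz":0,"spin":-10.7},{"hand":1,"tx":0,"ty":0,"tz":0,"spin":-10.7},{"hand":1,"tx":0,"ty":0,"tz":0,"spin":-10.7}]'
python3 -m creep '[{"hand":1,"tx":0,"ty":0,"tz":0,"spin":-10.7},{"hand":1,"tx":0,"ty":0,"tz":0,"spin":-3.4},{"hand":1,"tx":0.041,"ty":0.039,"tz":0,"spin":0},{"hand":1,"tx":0.041,"ty":0.039,"tz":0,"spin":0},{"hand":1,"tx":0.041,"ty":0.039,"tz":0,"spin":0}]'
python3 -m creep '[{"hand":1,"tx":0.041,"ty":0.039,"tz":0,"spin":0},{"hand":1,"tx":0.041,"ty":0.039,"tz":0,"spin":0},{"hand":1,"tx":0.041,"ty":0.039,"tz":0,"spin":0},{"hand":1,"tx":0.041,"ty":0.039,"tz":0,"spin":0},{"hand":1,"tx":0.041,"ty":0.039,"tz":0,"spin":0}]'
python3 -m creep '[{"hand":1,"tx":0.041,"ty":0.039,"tz":0,"spin":0},{"hand":1,"tx":0.041,"ty":0.039,"tz":0,"spin":0},{"hand":1,"tx":0.041,"ty":0.039,"tz":0,"spin":0},{"hand":1,"tx":0,"ty":0,"tz":0,"spin":0},{"hand":1,"tx":0,"ty":0,"tz":0,"spin":0}]'
python3 - <<'E'
from h import *
c=cams.capture("wrist");pickle.dump(c,open("w2.pkl","wb"));cv2.imwrite("pics/w2.png",c["color"][:,:,::-1])
o=get_obs();print(o["tool_pos"],np.degrees(o["tcp_rot"]),o["time"])
print(proj(c,[617,-122.4,117]))
E
```

```text
time: 0.78
tool_pos: [130.3, -508.4, 240.5]
tcp_rot: [-3.141, -0.0, 1.191]
contact_force: [-0.5, 0.5, -0.0]
grip_width: 91.8
finger_force: 0.0
time: 1.4
tool_pos: [264.3, -401.9, 240.5]
tcp_rot: [-3.142, -0.0, 1.43]
contact_force: [0.5, -0.7, 0.6]
grip_width: 91.9
finger_force: 0.0
time: 2.02
tool_pos: [486.3, -226.0, 240.6]
tcp_rot: [-3.141, 0.0, 1.431]
contact_force: [1.0, -2.0, 1.5]
grip_width: 91.9
finger_force: 0.0
time: 2.65
tool_pos: [617.7, -122.0, 240.0]
tcp_rot: [-3.14, 0.0, 1.431]
contact_force: [0.5, 0.4, 0.7]
grip_width: 91.6
finger_force: 0.0
[ 617.38175603 -122.53779173  240.39763631] [-1.79937972e+02  1.77495570e-02  8.19331298e+01] 2.7
[277.29818342 208.58424153]
```

View pics/w2.png

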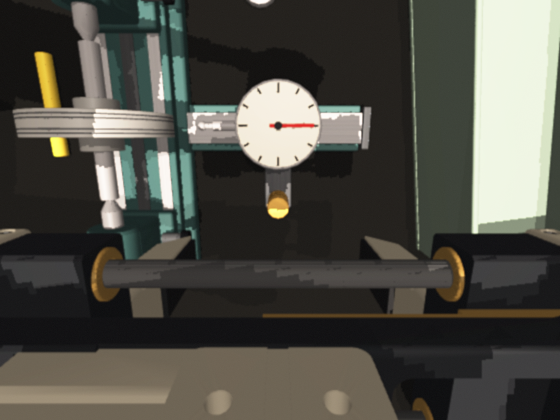

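The wrist view shows the dial at (278,126) with its needle pointing to the right (zero), and the knob top at (278,211), within 3 px of my estimate. The alignment is good.

```bash
python3 - <<'E'
from h import *
c=pickle.load(open("w2.pkl","rb"))
d=ray(c,278,125.5,115);k=ray(c,278,211,117);print(d,k,np.linalg.norm(d-k)); v=(d-k)[:2];print("yaw",np.degrees(np.arctan2(v[1],v[0]))-90)
E
python3 -m creep '[{"hand":1,"tx":0,"ty":0,"tz":0.05,"spin":0},{"hand":1,"tx":0,"ty":0,"tz":0.05,"spin":0},{"hand":1,"tx":0,"ty":0,"tz":0.03,"spin":0},{"hand":1,"tx":0,"ty":0,"tz":0.013,"spin":0},{"hand":0.6,"tx":0,"ty":0,"tz":0,"spin":0}]'
python3 -m creep '[{"hand":0,"tx":0,"ty":0,"tz":0,"spin":0},{"hand":0,"tx":0,"ty":0,"tz":0,"spin":0},{"hand":0,"tx":0,"ty":0,"tz":0,"spin":0},{"hand":0,"tx":0,"ty":0,"tz":0,"spin":0},{"hand":0,"tx":0,"ty":0,"tz":0,"spin":0}]'
```

```text
[627.77804047 -50.33975716 115.        ] [ 617.3169552  -124.73463345  117.        ] 75.15338930234982
yaw -8.004204572922276
time: 3.32
tool_pos: [617.7, -122.7, 97.9]
tcp_rot: [-3.141, 0.0, 1.43]
contact_force: [-0.2, 0.9, 0.6]
grip_width: 85.5
finger_force: 0.0
time: 3.95
tool_pos: [618.1, -121.9, 97.7]
tcp_rot: [3.142, 0.0, 1.431]
contact_force: [0.0, -0.5, -0.0]
grip_width: 36.5
finger_force: 0.0
```

```bash
cat > rd.py <<'E'
from h import *
import sys
# read needle with wrist view: find white disc + red pixels
def read(name="wrist",save=None,ref=None):
    c=cams.capture(name);a=c["color"].astype(int)
    if save: cv2.imwrite(save,a[:,:,::-1].astype(np.uint8))
    r,g,b=a[...,0],a[...,1],a[...,2]
    d=ray(c,0,0,115) if ref is None else np.array([*ref,115.])
    return c,a,(r>110)&(g<90)&(b<90)
E
python3 -m creep '[{"hand":0,"tx":0,"ty":0,"tz":0,"spin":0},{"hand":0,"tx":0,"ty":0,"tz":0,"spin":0},{"hand":0,"tx":0,"ty":0,"tz":0,"spin":0},{"hand":0,"tx":0,"ty":0,"tz":0,"spin":0}]'
python3 -m creep '[{"hand":0,"tx":0,"ty":-0.008,"tz":0,"spin":0},{"hand":0,"tx":0,"ty":-0.008,"tz":0,"spin":0},{"hand":0,"tx":0,"ty":-0.008,"tz":0,"spin":0},{"hand":0,"tx":0,"ty":-0.008,"tz":0,"spin":0},{"hand":0,"tx":0,"ty":0,"tz":0,"spin":0}]'
python3 - <<'E'
from h import *
c=cams.capture("wrist");cv2.imwrite("pics/w3.png",c["color"][:,:,::-1]);pickle.dump(c,open("w3.pkl","wb"))
E
```

```text
time: 4.45
tool_pos: [617.9, -121.9, 97.6]
tcp_rot: [-3.141, 0.0, 1.431]
contact_force: [-1.7, -0.5, 0.1]
grip_width: 19.1
finger_force: 30.0
time: 5.08
tool_pos: [586.8, -117.5, 97.7]
tcp_rot: [3.14, 0.0, 1.431]
contact_force: [2.7, -0.7, -3.7]
grip_width: 19.1
finger_force: 30.0
```

View pics/w3.png

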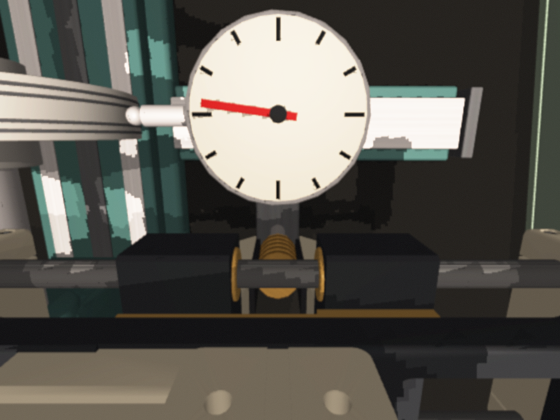

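The wrist view shows the tip on the rim at (133,115). The needle is just past pointing left, at about 3.28 rad. Step 1 is met, so I release, rise, turn 90° and go over the pulley.

```bash
python3 -m creep '[{"hand":0,"tx":0,"ty":0,"tz":0,"spin":0},{"hand":0.5,"tx":0,"ty":0,"tz":0,"spin":0},{"hand":0.5,"tx":0,"ty":0,"tz":0,"spin":0},{"hand":0.5,"tx":0,"ty":0,"tz":0,"spin":0},{"hand":0.5,"tx":0,"ty":0,"tz":-0.02,"spin":0}]'
python3 -m creep '[{"hand":0.6,"tx":0,"ty":0,"tz":-0.05,"spin":0},{"hand":0.6,"tx":0,"ty":0,"tz":-0.06,"spin":0},{"hand":0.6,"tx":0,"ty":0,"tz":0,"spin":10.7},{"hand":0.6,"tx":0,"ty":0,"tz":0,"spin":10.7},{"hand":0.6,"tx":0,"ty":0,"tz":0,"spin":10.7}]'
python3 -m creep '[{"hand":0.6,"tx":0,"ty":0,"tz":0,"spin":10.7},{"hand":0.6,"tx":0,"ty":0,"tz":0,"spin":10.7},{"hand":0.6,"tx":0,"ty":0,"tz":0,"spin":10.7},{"hand":0.6,"tx":0,"ty":0,"tz":0,"spin":10.7},{"hand":0.6,"tx":0,"ty":0,"tz":0,"spin":10.7}]'
python3 -m creep '[{"hand":0.6,"tx":0,"ty":0,"tz":0,"spin":4.4},{"hand":0.6,"tx":-0.043,"ty":-0.024,"tz":0,"spin":0},{"hand":0.6,"tx":-0.043,"ty":-0.024,"tz":0,"spin":0},{"hand":0.6,"tx":-0.043,"ty":-0.024,"tz":0,"spin":0},{"hand":0.6,"tx":0,"ty":0,"tz":0,"spin":0}]'
python3 -m creep '[{"hand":0.6,"tx":0,"ty":0,"tz":0,"spin":0}]'
python3 - <<'E'
from h import *
c=cams.capture("wrist");cv2.imwrite("pics/w4.png",c["color"][:,:,::-1]);pickle.dump(c,open("w4.pkl","wb"))
o=get_obs();print(o["tool_pos"],np.degrees(o["tcp_rot"]),o["time"])
E
```

```text
time: 5.75
tool_pos: [585.3, -117.2, 116.5]
tcp_rot: [-3.138, -0.001, 1.431]
contact_force: [-0.0, 0.1, 0.8]
grip_width: 45.8
finger_force: 0.0
time: 6.38
tool_pos: [586.2, -117.5, 227.9]
tcp_rot: [3.141, 0.0, 0.864]
contact_force: [-0.1, -1.1, 0.3]
grip_width: 55.1
finger_force: 0.0
time: 7.0
tool_pos: [586.2, -117.4, 227.7]
tcp_rot: [3.141, 0.0, -0.07]
contact_force: [0.1, 0.2, 1.0]
grip_width: 55.0
finger_force: 0.0
time: 7.62
tool_pos: [466.3, -26.5, 228.1]
tcp_rot: [-3.141, 0.001, -0.138]
contact_force: [0.2, 0.5, -0.6]
grip_width: 55.0
finger_force: 0.0
time: 7.75
tool_pos: [469.4, -28.4, 228.2]
tcp_rot: [3.141, -0.002, -0.14]
contact_force: [0.3, 0.3, -0.3]
grip_width: 54.9
finger_force: 0.0
[469.67067861 -28.69341951 228.03325689] [ 1.79978154e+02 -7.60393347e-02 -8.04604294e+00] 7.8
```

View pics/w4.png

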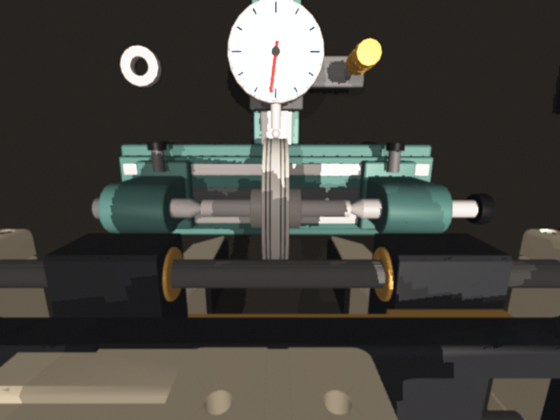

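The wrist view shows the pulley rim at columns 262–289, central between the fingers. The needle runs from the pivot (276,50) to its tip (271,90), about 3.27 rad. Now I'll measure the centring and write a needle reader.

```bash
cat > rd.py <<'E'
from h import *
yaw=np.radians(-8.03);X=np.array([np.cos(yaw),np.sin(yaw)]);Y=np.array([-X[1],X[0]])
def read(c):
    "needle angle: unproject to the dial plane, white disc centre, red pixels"
    a=c["color"].astype(int);d0=np.array([596.5,-46.0])
    h,w=a.shape[:2];vv,uu=np.mgrid[:h,:w]
    D=np.stack([uu,vv,np.ones_like(uu)],-1)@np.linalg.inv(c["K"]).T@c["R"]
    o=-c["R"].T@c["t"];P=o[:2]+D[...,:2]*((115-o[2])/D[...,2])[...,None]
    near=np.linalg.norm(P-d0,axis=-1)<42
    r,g,b=a[...,0],a[...,1],a[...,2]
    mask=near&(r>140)&(r-g<140); wh=near&(r>150)&(g>140)&(b>130)
    red=near&(r>g+60)&(r>b+60)
    if wh.sum()<50 or red.sum()<4: return None,wh.sum(),red.sum(),None
    q=cv2.convexHull(P[wh|red].astype(np.float32).reshape(-1,1,2))
    ctr,rad=cv2.minEnclosingCircle(q)
    ctr=np.array(ctr);wt=(r-g)[red].astype(float)
    dd=P[red]-ctr;k=np.linalg.norm(dd,axis=1)<34;dd,wt=dd[k],wt[k]
    m=(dd*wt[:,None]).sum(0)/wt.sum()
    return (-np.arctan2(m@Y,m@X))%(2*np.pi),ctr.round(1),round(rad,1),int(k.sum())
if __name__=="__main__":
    import sys
    for n in sys.argv[1:]: print(n,read(cams.capture(n)))
E
python3 - <<'E'
from rd import *
for n in("w3","w4"):print(n,read(pickle.load(open(n+".pkl","rb"))))
c=pickle.load(open("w4.pkl","rb"));t=np.array([469.67,-28.69])
top=proj(c,[469.7,-28.7,166]);print("top px",top)
for u in(262,289):
    for v in (200,240):
        p=ray(c,u,v,160);print(u,v,p.round(1),"toolx,y",((p[:2]-t)@X).round(1),(-(p[:2]-t)@Y).round(1))
print("tip",ray(c,275,133,105).round(1), "dial-tip free?", )
for s in("top","side"):
    print(s,read(cams.capture(s)))
E
```

```text
w3 (np.float64(3.3026250272875752), array([596.5, -46. ]), 42.0, 712)
w4 (np.float64(3.4742679266515246), array([594.3, -47.3]), 40.1, 136)
top px [276.43270979 228.44869319]
262 200 [490.4 -21.2 160. ] toolx,y 19.5 -10.4
262 240 [460.5 -16.6 160. ] toolx,y -10.8 -10.7
289 200 [487.7 -40.4 160. ] toolx,y 19.5 9.0
289 240 [457.7 -36.4 160. ] toolx,y -10.8 9.3
tip [535.8 -36.7 105. ] dial-tip free?
top (None, np.int64(444), np.int64(0), None)
side (np.float64(3.0620400927546307), array([594.5, -43.4]), 39.0, 15)
```

```bash
python3 - <<'E'
s=open("rd.py").read()
i=s.index("    q=cv2.convexHull");j=s.index("if __name__")
s=s[:i]+'''    Q=P[red].astype(np.float32);k=np.linalg.norm(Q-d0,axis=1)<34;Q=Q[k]
    if len(Q)<4: return None
    l=cv2.fitLine(Q,cv2.DIST_HUBER,0,.01,.01).ravel()[:2].astype(float)
    if l@(Q.mean(0)-d0)<0: l=-l
    return round((-np.arctan2(l@Y,l@X))%(2*np.pi),3),len(Q)
'''+s[j:]
open("rd.py","w").write(s)
E
python3 - <<'E'
from rd import *
for n in("w3","w4"):print(n,read(pickle.load(open(n+".pkl","rb"))))
c=pickle.load(open("w4.pkl","rb"));t=np.array([469.67,-28.69])
for u in(230,320):
    p=ray(c,u,208,107);print(p.round(1),(p[:2]-t)@X)
p=ray(c,276,50,115);print("dial",p,(p[:2]-t)@X)
E
python3 rd.py side top
```

```text
w3 (np.float64(3.28), 712)
w4 (np.float64(3.276), 136)
[476.5  12.9 107. ] 0.9660636438193876
[465.1 -67.6 107. ] 0.9439474232315119
dial [597.25888286 -46.33033114 115.        ] 128.80208760852426
side (np.float64(3.251), 15)
top (None, np.int64(442), np.int64(0), None)
```

The reader agrees across views at 3.28 rad, and the pulley seems near its high spot already. So I turn it about 180° to the low spot, then on or back. First grasp is 45° to the robot side of the top, biased 1 mm towards the headstock.

```bash
python3 -m creep '[{"hand":0.6,"tx":-0.0344,"ty":-0.0017,"tz":0,"spin":0},{"hand":0.6,"tx":0,"ty":0,"tz":0.045,"spin":0},{"hand":0.6,"tx":0,"ty":0,"tz":0.035,"spin":0},{"hand":0.6,"tx":0,"ty":0,"tz":0.0126,"spin":0},{"hand":0.6,"tx":0,"ty":0,"tz":0,"spin":0}]'
python3 -m creep '[{"hand":0,"tx":0,"ty":0,"tz":0,"spin":0},{"hand":0,"tx":0,"ty":0,"tz":0,"spin":0},{"hand":0,"tx":0,"ty":0,"tz":0,"spin":0},{"hand":0,"tx":0,"ty":0,"tz":0,"spin":0},{"hand":0,"tx":0,"ty":0,"tz":0,"spin":0}]'
python3 - <<'E'
from rd import *
o=get_obs();f=o["contact_force"];print(o["tool_pos"],"bench xyz force",f[:2]@X,f[:2]@Y,f[2])
for n in ("side","wrist"):
    c=cams.capture(n);print(n,read(c))
E
```

```text
time: 8.62
tool_pos: [435.1, -21.9, 134.9]
tcp_rot: [-3.142, 0.001, -0.14]
contact_force: [0.4, -0.1, -0.1]
grip_width: 55.1
finger_force: 0.0
time: 9.25
tool_pos: [435.1, -21.8, 135.4]
tcp_rot: [3.141, -0.001, -0.14]
contact_force: [-0.9, -0.2, 3.6]
grip_width: 19.5
finger_force: 30.0
[435.07043782 -21.75132423 135.39550946] bench xyz force -0.8928499915502213 -0.31341345516311186 3.601152822046194
side (np.float64(3.251), 15)
wrist (None, np.int64(273), np.int64(0), None)
```

```bash
python3 -m creep '[{"hand":0,"tx":0.0067,"ty":0,"tz":-0.0056,"spin":0},{"hand":0,"tx":0.0075,"ty":0,"tz":-0.0044,"spin":0},{"hand":0,"tx":0.0082,"ty":0,"tz":-0.003,"spin":0},{"hand":0,"tx":0,"ty":0,"tz":0,"spin":0}]'
python3 - <<'E'
from rd import *
o=get_obs();f=o["contact_force"];print(o["tool_pos"],"bench xyz force",f[:2]@X,f[:2]@Y,f[2])
print(read(cams.capture("side")))
E
```

```text
time: 9.85
tool_pos: [454.2, -24.4, 146.8]
tcp_rot: [3.142, 0.009, -0.14]
contact_force: [-8.7, -1.1, -2.8]
grip_width: 19.5
finger_force: 30.0
[454.20488828 -24.44571617 146.80712299] bench xyz force -8.437101177578723 -2.2665594613448143 -2.7885595532478833
(np.float64(3.164), 14)
```

```bash
python3 -m creep '[{"hand":0,"tx":0.0086,"ty":0,"tz":-0.0015,"spin":0},{"hand":0,"tx":0.0087,"ty":0,"tz":0,"spin":0},{"hand":0,"tx":0.0086,"ty":0,"tz":0.0015,"spin":0},{"hand":0,"tx":0,"ty":0,"tz":0,"spin":0}]'
python3 -m creep '[{"hand":0,"tx":0.0082,"ty":0,"tz":0.003,"spin":0},{"hand":0,"tx":0.0075,"ty":0,"tz":0.0044,"spin":0},{"hand":0,"tx":0.0067,"ty":0,"tz":0.0056,"spin":0},{"hand":0,"tx":0,"ty":0,"tz":0,"spin":0},{"hand":0,"tx":0,"ty":0,"tz":0,"spin":0}]'
python3 - <<'E'
from rd import *
o=get_obs();f=o["contact_force"];print(o["tool_pos"],"bench xyz force",f[:2]@X,f[:2]@Y,f[2])
print(read(cams.capture("side")))
E
```

```text
time: 10.4
tool_pos: [480.6, -28.2, 147.4]
tcp_rot: [3.141, 0.007, -0.14]
contact_force: [-8.2, -0.2, -0.5]
grip_width: 19.7
finger_force: 30.0
time: 11.02
tool_pos: [504.6, -31.7, 135.2]
tcp_rot: [3.141, 0.001, -0.14]
contact_force: [-4.4, -1.3, 4.0]
grip_width: 20.0
finger_force: 30.0
[504.587026   -31.65908062 135.24057278] bench xyz force -4.1719065756299445 -1.9293127598240138 4.01376691866767
(np.float64(2.295), 14)
```

```bash
python3 -m creep '[{"hand":0.6,"tx":0,"ty":0,"tz":0,"spin":0},{"hand":0.6,"tx":0,"ty":0,"tz":0,"spin":0},{"hand":0.6,"tx":0,"ty":0,"tz":0,"spin":0},{"hand":0.6,"tx":-0.0354,"ty":0,"tz":-0.0145,"spin":0},{"hand":0.6,"tx":-0.0353,"ty":0,"tz":0.0145,"spin":0}]'
python3 -m creep '[{"hand":0.6,"tx":0,"ty":0,"tz":0,"spin":0},{"hand":0,"tx":0,"ty":0,"tz":0,"spin":0},{"hand":0,"tx":0,"ty":0,"tz":0,"spin":0},{"hand":0,"tx":0,"ty":0,"tz":0,"spin":0},{"hand":0,"tx":0,"ty":0,"tz":0,"spin":0}]'
python3 rd.py side
python3 -m creep '[{"hand":0,"tx":0,"ty":0,"tz":0,"spin":0},{"hand":0,"tx":0.0067,"ty":0,"tz":-0.0056,"spin":0},{"hand":0,"tx":0.0075,"ty":0,"tz":-0.0044,"spin":0},{"hand":0,"tx":0.0082,"ty":0,"tz":-0.003,"spin":0},{"hand":0,"tx":0.0086,"ty":0,"tz":-0.0015,"spin":0}]'
python3 rd.py side
python3 -m creep '[{"hand":0,"tx":0.0087,"ty":0,"tz":0,"spin":0},{"hand":0,"tx":0.0086,"ty":0,"tz":0.0015,"spin":0},{"hand":0,"tx":0.0082,"ty":0,"tz":0.003,"spin":0},{"hand":0,"tx":0.0075,"ty":0,"tz":0.0044,"spin":0},{"hand":0,"tx":0.0067,"ty":0,"tz":0.0056,"spin":0}]'
python3 -m creep '[{"hand":0,"tx":0,"ty":0,"tz":0,"spin":0},{"hand":0,"tx":0,"ty":0,"tz":0,"spin":0}]'
python3 rd.py side
```

```text
time: 11.7
tool_pos: [435.7, -21.8, 136.3]
tcp_rot: [3.141, -0.005, -0.14]
contact_force: [0.6, 0.1, -0.8]
grip_width: 54.7
finger_force: 0.0
time: 12.32
tool_pos: [435.2, -21.8, 135.1]
tcp_rot: [3.141, -0.0, -0.14]
contact_force: [1.2, -1.3, -0.4]
grip_width: 19.6
finger_force: 24.3
side (np.float64(2.282), 13)
time: 13.0
tool_pos: [461.5, -25.5, 148.5]
tcp_rot: [3.141, 0.012, -0.14]
contact_force: [-12.9, -0.9, -1.9]
grip_width: 20.0
finger_force: 30.0
side (np.float64(1.66), 12)
time: 13.68
tool_pos: [504.0, -31.6, 136.1]
tcp_rot: [3.141, 0.003, -0.14]
contact_force: [-9.6, -1.0, 10.8]
grip_width: 19.6
finger_force: 30.0
time: 13.92
tool_pos: [504.7, -31.7, 135.6]
tcp_rot: [3.141, 0.001, -0.14]
contact_force: [-4.6, -1.1, 4.6]
grip_width: 19.9
finger_force: 30.0
side (np.float64(0.841), 10)
```

```bash
python3 -m creep '[{"hand":0.6,"tx":0,"ty":0,"tz":0,"spin":0},{"hand":0.6,"tx":0,"ty":0,"tz":0,"spin":0},{"hand":0.6,"tx":0,"ty":0,"tz":0,"spin":0},{"hand":0.6,"tx":-0.0354,"ty":0,"tz":-0.0145,"spin":0},{"hand":0.6,"tx":-0.0353,"ty":0,"tz":0.0145,"spin":0}]'
python3 -m creep '[{"hand":0.6,"tx":0,"ty":0,"tz":0,"spin":0},{"hand":0,"tx":0,"ty":0,"tz":0,"spin":0},{"hand":0,"tx":0,"ty":0,"tz":0,"spin":0},{"hand":0,"tx":0,"ty":0,"tz":0,"spin":0},{"hand":0,"tx":0,"ty":0,"tz":0,"spin":0}]'
python3 rd.py side
python3 -m creep '[{"hand":0,"tx":0,"ty":0,"tz":0,"spin":0},{"hand":0,"tx":0.0067,"ty":0,"tz":-0.0056,"spin":0},{"hand":0,"tx":0.0075,"ty":0,"tz":-0.0044,"spin":0},{"hand":0,"tx":0,"ty":0,"tz":0,"spin":0}]'
python3 rd.py side
python3 -m creep '[{"hand":0,"tx":0.0082,"ty":0,"tz":-0.003,"spin":0},{"hand":0,"tx":0.0086,"ty":0,"tz":-0.0015,"spin":0},{"hand":0,"tx":0,"ty":0,"tz":0,"spin":0}]'
python3 rd.py side
python3 -m creep '[{"hand":0,"tx":0.0087,"ty":0,"tz":0,"spin":0},{"hand":0,"tx":0.0086,"ty":0,"tz":0.0015,"spin":0},{"hand":0,"tx":0.0082,"ty":0,"tz":0.003,"spin":0},{"hand":0,"tx":0.0075,"ty":0,"tz":0.0044,"spin":0},{"hand":0,"tx":0.0067,"ty":0,"tz":0.0056,"spin":0}]'
python3 -m creep '[{"hand":0,"tx":0,"ty":0,"tz":0,"spin":0},{"hand":0,"tx":0,"ty":0,"tz":0,"spin":0}]'
python3 rd.py side
```

```text
time: 14.6
tool_pos: [435.7, -21.8, 136.3]
tcp_rot: [3.141, -0.005, -0.14]
contact_force: [-0.5, 0.6, -0.8]
grip_width: 54.7
finger_force: 0.0
time: 15.22
tool_pos: [435.2, -21.8, 135.1]
tcp_rot: [3.141, -0.0, -0.14]
contact_force: [0.3, -0.6, 0.4]
grip_width: 19.4
finger_force: 24.8
side (np.float64(0.841), 12)
time: 15.78
tool_pos: [446.8, -23.4, 144.0]
tcp_rot: [3.142, 0.007, -0.14]
contact_force: [-5.1, -1.7, -6.9]
grip_width: 19.9
finger_force: 30.0
side (np.float64(0.773), 11)
time: 16.2
tool_pos: [462.8, -25.7, 148.7]
tcp_rot: [3.141, 0.009, -0.14]
contact_force: [-7.8, -1.2, -3.5]
grip_width: 20.0
finger_force: 30.0
side (np.float64(0.762), 11)
time: 16.88
tool_pos: [504.1, -31.6, 136.2]
tcp_rot: [3.141, 0.003, -0.14]
contact_force: [-8.0, -0.5, 10.0]
grip_width: 19.8
finger_force: 30.0
time: 17.12
tool_pos: [504.8, -31.7, 135.7]
tcp_rot: [3.141, 0.001, -0.14]
contact_force: [-4.4, -1.8, 4.6]
grip_width: 20.3
finger_force: 30.0
side (np.float64(1.013), 10)
```

Passed the low spot at about 0.75 rad, and the needle is rising again. On to stroke 4.

```bash
python3 -m creep '[{"hand":0.6,"tx":0,"ty":0,"tz":0,"spin":0},{"hand":0.6,"tx":0,"ty":0,"tz":0,"spin":0},{"hand":0.6,"tx":0,"ty":0,"tz":0,"spin":0},{"hand":0.6,"tx":-0.0354,"ty":0,"tz":-0.0145,"spin":0},{"hand":0.6,"tx":-0.0353,"ty":0,"tz":0.0145,"spin":0}]'
python3 -m creep '[{"hand":0.6,"tx":0,"ty":0,"tz":0,"spin":0},{"hand":0,"tx":0,"ty":0,"tz":0,"spin":0},{"hand":0,"tx":0,"ty":0,"tz":0,"spin":0},{"hand":0,"tx":0,"ty":0,"tz":0,"spin":0},{"hand":0,"tx":0,"ty":0,"tz":0,"spin":0}]'
python3 rd.py side
python3 -m creep '[{"hand":0,"tx":0,"ty":0,"tz":0,"spin":0},{"hand":0,"tx":0.0067,"ty":0,"tz":-0.0056,"spin":0},{"hand":0,"tx":0.0075,"ty":0,"tz":-0.0044,"spin":0},{"hand":0,"tx":0.0082,"ty":0,"tz":-0.003,"spin":0},{"hand":0,"tx":0.0086,"ty":0,"tz":-0.0015,"spin":0}]'
python3 rd.py side
python3 -m creep '[{"hand":0,"tx":0.0087,"ty":0,"tz":0,"spin":0},{"hand":0,"tx":0.0086,"ty":0,"tz":0.0015,"spin":0},{"hand":0,"tx":0.0082,"ty":0,"tz":0.003,"spin":0},{"hand":0,"tx":0.0075,"ty":0,"tz":0.0044,"spin":0},{"hand":0,"tx":0.0067,"ty":0,"tz":0.0056,"spin":0}]'
python3 -m creep '[{"hand":0,"tx":0,"ty":0,"tz":0,"spin":0},{"hand":0,"tx":0,"ty":0,"tz":0,"spin":0}]'
python3 rd.py side
```

```text
time: 17.8
tool_pos: [435.7, -21.8, 136.2]
tcp_rot: [3.141, -0.005, -0.14]
contact_force: [0.1, 0.1, -0.9]
grip_width: 55.2
finger_force: 0.0
time: 18.42
tool_pos: [435.2, -21.8, 135.1]
tcp_rot: [3.141, -0.0, -0.14]
contact_force: [-0.7, -1.2, 1.0]
grip_width: 19.8
finger_force: 25.2
side (np.float64(1.014), 10)
time: 19.1
tool_pos: [461.4, -25.5, 148.4]
tcp_rot: [3.141, 0.012, -0.14]
contact_force: [-13.6, -1.3, -2.9]
grip_width: 19.9
finger_force: 30.0
side (np.float64(1.597), 9)
time: 19.77
tool_pos: [504.3, -31.6, 136.4]
tcp_rot: [3.141, 0.002, -0.14]
contact_force: [-8.1, -1.1, 11.0]
grip_width: 20.0
finger_force: 30.0
time: 20.02
tool_pos: [505.0, -31.7, 135.8]
tcp_rot: [3.141, 0.0, -0.14]
contact_force: [-4.9, -1.1, 5.2]
grip_width: 19.8
finger_force: 30.0
side (np.float64(2.483), 13)
```

```bash
python3 -m creep '[{"hand":0.6,"tx":0,"ty":0,"tz":0,"spin":0},{"hand":0.6,"tx":0,"ty":0,"tz":0,"spin":0},{"hand":0.6,"tx":0,"ty":0,"tz":0,"spin":0},{"hand":0.6,"tx":-0.0354,"ty":0,"tz":-0.0145,"spin":0},{"hand":0.6,"tx":-0.0353,"ty":0,"tz":0.0145,"spin":0}]'
python3 -m creep '[{"hand":0.6,"tx":0,"ty":0,"tz":0,"spin":0},{"hand":0,"tx":0,"ty":0,"tz":0,"spin":0},{"hand":0,"tx":0,"ty":0,"tz":0,"spin":0},{"hand":0,"tx":0,"ty":0,"tz":0,"spin":0},{"hand":0,"tx":0,"ty":0,"tz":0,"spin":0}]'
python3 rd.py side
python3 -m creep '[{"hand":0,"tx":0,"ty":0,"tz":0,"spin":0},{"hand":0,"tx":0.0067,"ty":0,"tz":-0.0056,"spin":0},{"hand":0,"tx":0.0075,"ty":0,"tz":-0.0044,"spin":0},{"hand":0,"tx":0.0082,"ty":0,"tz":-0.003,"spin":0},{"hand":0,"tx":0.0086,"ty":0,"tz":-0.0015,"spin":0}]'
python3 rd.py side
python3 -m creep '[{"hand":0,"tx":0.0087,"ty":0,"tz":0,"spin":0},{"hand":0,"tx":0.0086,"ty":0,"tz":0.0015,"spin":0},{"hand":0,"tx":0,"ty":0,"tz":0,"spin":0}]'
python3 rd.py side
python3 -m creep '[{"hand":0,"tx":0.0082,"ty":0,"tz":0.003,"spin":0},{"hand":0,"tx":0.0075,"ty":0,"tz":0.0044,"spin":0},{"hand":0,"tx":0,"ty":0,"tz":0,"spin":0}]'
python3 rd.py side
```

```text
time: 20.7
tool_pos: [435.6, -21.8, 136.2]
tcp_rot: [3.141, -0.004, -0.14]
contact_force: [0.8, -0.0, -0.6]
grip_width: 54.7
finger_force: 0.0
time: 21.32
tool_pos: [435.2, -21.7, 135.1]
tcp_rot: [3.141, -0.0, -0.14]
contact_force: [1.4, -2.0, 0.3]
grip_width: 19.9
finger_force: 25.0
side (np.float64(2.464), 17)
time: 22.0
tool_pos: [461.5, -25.5, 148.4]
tcp_rot: [3.141, 0.012, -0.14]
contact_force: [-13.3, -0.8, -2.7]
grip_width: 19.6
finger_force: 30.0
side (np.float64(3.037), 15)
time: 22.42
tool_pos: [480.7, -28.2, 147.7]
tcp_rot: [3.141, 0.007, -0.14]
contact_force: [-8.3, -0.8, -0.2]
grip_width: 19.9
finger_force: 30.0
side (np.float64(3.184), 14)
time: 22.85
tool_pos: [497.5, -30.6, 141.1]
tcp_rot: [3.141, 0.003, -0.14]
contact_force: [-5.0, -1.6, 1.5]
grip_width: 20.1
finger_force: 30.0
side (np.float64(3.29), 14)
```

```bash
python3 -m creep '[{"hand":0,"tx":0.0067,"ty":0,"tz":0.0056,"spin":0},{"hand":0,"tx":0,"ty":0,"tz":0,"spin":0}]'
python3 rd.py side
python3 -m creep '[{"hand":0,"tx":0.003,"ty":0,"tz":0.003,"spin":0},{"hand":0,"tx":0.003,"ty":0,"tz":0.003,"spin":0},{"hand":0,"tx":0,"ty":0,"tz":0,"spin":0},{"hand":0,"tx":0,"ty":0,"tz":0,"spin":0}]'
python3 rd.py side
python3 -m creep '[{"hand":0.6,"tx":0,"ty":0,"tz":0,"spin":0},{"hand":0.6,"tx":0,"ty":0,"tz":0,"spin":0},{"hand":0.6,"tx":0,"ty":0,"tz":0,"spin":0},{"hand":0.6,"tx":-0.01,"ty":0,"tz":-0.04,"spin":0},{"hand":0.6,"tx":-0.02,"ty":0,"tz":-0.055,"spin":0}]'
python3 -m creep '[{"hand":0.6,"tx":0,"ty":0,"tz":0,"spin":0},{"hand":0.6,"tx":0,"ty":0,"tz":0,"spin":0}]'
python3 - <<'E'
from rd import *
print(read(cams.capture("side")))
c=cams.capture("wrist");print(read(c));cv2.imwrite("pics/w5.png",c["color"][:,:,::-1])
p=[proj(c,[596.5+38*s,-46+38*k,115]).round() for s,k in((1,0),(-1,0))];print(p,get_obs()["tool_pos"])
E
```

```text
time: 23.15
tool_pos: [504.8, -31.7, 135.9]
tcp_rot: [3.141, 0.001, -0.14]
contact_force: [-5.1, -0.9, 2.5]
grip_width: 19.8
finger_force: 30.0
side (np.float64(3.328), 9)
time: 23.7
tool_pos: [510.9, -32.6, 130.1]
tcp_rot: [3.141, 0.0, -0.14]
contact_force: [-4.8, -0.8, 7.4]
grip_width: 19.4
finger_force: 30.0
side (np.float64(3.085), 7)
time: 24.38
tool_pos: [480.7, -28.1, 224.0]
tcp_rot: [-3.141, 0.003, -0.14]
contact_force: [0.5, -0.2, 0.8]
grip_width: 55.0
finger_force: 0.0
time: 24.62
tool_pos: [481.1, -28.2, 223.9]
tcp_rot: [3.142, -0.0, -0.14]
contact_force: [0.5, -0.3, 0.2]
grip_width: 55.0
finger_force: 0.0
(np.float64(3.188), 13)
(np.float64(3.245), 148)
[array([271.,   9.]), array([285., 116.])] [480.80764159 -28.09449614 222.8491984 ]
```

View pics/w5.png

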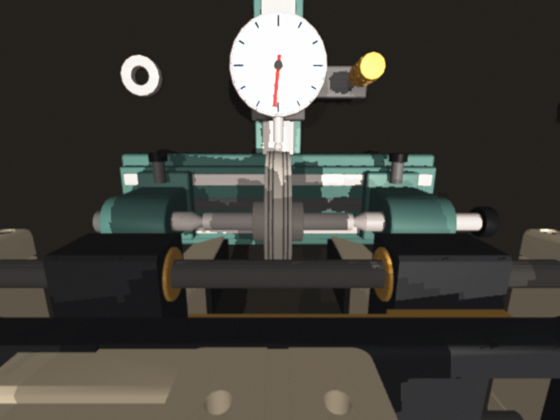

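The wrist view shows the needle running from the pivot (278,65) to its tip (276,105), 3.245 rad. Side readings peaked around 3.29–3.33, then fell to 3.19 after release, so we are about 20° past the high spot. I'll turn back about 20° from a grip at the top.

```bash
python3 -m creep '[{"hand":0.6,"tx":0,"ty":0,"tz":0.045,"spin":0},{"hand":0.6,"tx":0,"ty":0,"tz":0.025,"spin":0},{"hand":0.6,"tx":0,"ty":0,"tz":0.005,"spin":0},{"hand":0.6,"tx":0,"ty":0,"tz":0,"spin":0},{"hand":0,"tx":0,"ty":0,"tz":0,"spin":0}]'
python3 -m creep '[{"hand":0,"tx":0,"ty":0,"tz":0,"spin":0},{"hand":0,"tx":0,"ty":0,"tz":0,"spin":0},{"hand":0,"tx":0,"ty":0,"tz":0,"spin":0},{"hand":0,"tx":0,"ty":0,"tz":0,"spin":0},{"hand":0,"tx":0,"ty":0,"tz":0,"spin":0}]'
python3 rd.py side
python3 -m creep '[{"hand":0,"tx":-0.007,"ty":0,"tz":-0.001,"spin":0},{"hand":0,"tx":-0.007,"ty":0,"tz":0,"spin":0},{"hand":0,"tx":-0.006,"ty":0,"tz":0.001,"spin":0},{"hand":0,"tx":0,"ty":0,"tz":0,"spin":0},{"hand":0,"tx":0,"ty":0,"tz":0,"spin":0}]'
python3 rd.py side
python3 -m creep '[{"hand":0.6,"tx":0,"ty":0,"tz":0,"spin":0},{"hand":0.6,"tx":0,"ty":0,"tz":0,"spin":0},{"hand":0.6,"tx":0,"ty":0,"tz":0,"spin":0},{"hand":0.6,"tx":0.005,"ty":0,"tz":-0.03,"spin":0},{"hand":0.6,"tx":0.01,"ty":0,"tz":-0.045,"spin":0}]'
python3 -m creep '[{"hand":0.6,"tx":0,"ty":0,"tz":0,"spin":0},{"hand":0.6,"tx":0,"ty":0,"tz":0,"spin":0}]'
python3 rd.py side wrist
```

```text
time: 25.35
tool_pos: [481.9, -28.3, 149.9]
tcp_rot: [3.141, -0.002, -0.14]
contact_force: [-0.1, 1.1, 0.1]
grip_width: 49.2
finger_force: 0.0
time: 25.98
tool_pos: [481.3, -28.3, 149.3]
tcp_rot: [3.141, -0.0, -0.14]
contact_force: [-1.1, -1.7, 3.4]
grip_width: 19.9
finger_force: 30.0
side (np.float64(3.195), 12)
time: 26.65
tool_pos: [465.3, -26.1, 150.6]
tcp_rot: [3.141, -0.01, -0.141]
contact_force: [8.6, -1.0, 1.8]
grip_width: 19.8
finger_force: 30.0
side (np.float64(3.184), 14)
time: 27.32
tool_pos: [475.1, -27.2, 223.8]
tcp_rot: [-3.141, 0.004, -0.14]
contact_force: [-0.1, -0.4, 0.5]
grip_width: 54.9
finger_force: 0.0
time: 27.58
tool_pos: [475.5, -27.3, 223.4]
tcp_rot: [-3.142, 0.001, -0.14]
contact_force: [-0.3, 0.6, -0.3]
grip_width: 55.5
finger_force: 0.0
side (np.float64(3.251), 15)
wrist (np.float64(3.275), 154)
```

```bash
python3 -m creep '[{"hand":0.6,"tx":0.005,"ty":0,"tz":0.045,"spin":0},{"hand":0.6,"tx":0,"ty":0,"tz":0.025,"spin":0},{"hand":0.6,"tx":0,"ty":0,"tz":0.005,"spin":0},{"hand":0.6,"tx":0,"ty":0,"tz":0,"spin":0},{"hand":0,"tx":0,"ty":0,"tz":0,"spin":0}]'
python3 -m creep '[{"hand":0,"tx":0,"ty":0,"tz":0,"spin":0},{"hand":0,"tx":0,"ty":0,"tz":0,"spin":0},{"hand":0,"tx":0,"ty":0,"tz":0,"spin":0},{"hand":0,"tx":0,"ty":0,"tz":0,"spin":0},{"hand":0,"tx":0,"ty":0,"tz":0,"spin":0}]'
python3 rd.py side
python3 -m creep '[{"hand":0,"tx":-0.007,"ty":0,"tz":-0.001,"spin":0},{"hand":0,"tx":-0.007,"ty":0,"tz":0,"spin":0},{"hand":0,"tx":-0.006,"ty":0,"tz":0.001,"spin":0},{"hand":0,"tx":0,"ty":0,"tz":0,"spin":0},{"hand":0,"tx":0,"ty":0,"tz":0,"spin":0}]'
python3 rd.py side
python3 -m creep '[{"hand":0.6,"tx":0,"ty":0,"tz":0,"spin":0},{"hand":0.6,"tx":0,"ty":0,"tz":0,"spin":0},{"hand":0.6,"tx":0,"ty":0,"tz":0,"spin":0},{"hand":0.6,"tx":0.005,"ty":0,"tz":-0.03,"spin":0},{"hand":0.6,"tx":0.01,"ty":0,"tz":-0.045,"spin":0}]'
python3 -m creep '[{"hand":0.6,"tx":0,"ty":0,"tz":0,"spin":0},{"hand":0.6,"tx":0,"ty":0,"tz":0,"spin":0}]'
python3 rd.py side wrist
```

```text
time: 28.3
tool_pos: [481.8, -28.3, 150.0]
tcp_rot: [3.141, -0.002, -0.14]
contact_force: [-0.1, -0.1, 0.1]
grip_width: 48.8
finger_force: 0.0
time: 28.92
tool_pos: [481.2, -28.3, 149.3]
tcp_rot: [3.141, -0.0, -0.14]
contact_force: [-0.9, -1.4, 3.2]
grip_width: 20.0
finger_force: 30.0
side (np.float64(3.251), 15)
time: 29.6
tool_pos: [465.3, -26.1, 150.6]
tcp_rot: [3.141, -0.01, -0.141]
contact_force: [8.6, -1.1, 0.7]
grip_width: 20.0
finger_force: 30.0
side (np.float64(3.147), 14)
time: 30.28
tool_pos: [475.1, -27.2, 223.8]
tcp_rot: [-3.141, 0.004, -0.14]
contact_force: [1.1, -0.5, -0.6]
grip_width: 54.9
finger_force: 0.0
time: 30.52
tool_pos: [475.5, -27.3, 223.4]
tcp_rot: [-3.142, 0.001, -0.14]
contact_force: [0.1, 0.7, -0.1]
grip_width: 55.2
finger_force: 0.0
side (np.float64(3.185), 15)
wrist (np.float64(3.203), 148)
```

Three wrist readings (3.245, 3.275, 3.203) about 16° apart put the peak about 3° forward of the middle one. One forward nudge of about 19° will centre it.

```bash
python3 -m creep '[{"hand":0.6,"tx":-0.016,"ty":0,"tz":0.045,"spin":0},{"hand":0.6,"tx":0,"ty":0,"tz":0.025,"spin":0},{"hand":0.6,"tx":0,"ty":0,"tz":0.005,"spin":0},{"hand":0.6,"tx":0,"ty":0,"tz":0,"spin":0},{"hand":0,"tx":0,"ty":0,"tz":0,"spin":0}]'
python3 -m creep '[{"hand":0,"tx":0,"ty":0,"tz":0,"spin":0},{"hand":0,"tx":0,"ty":0,"tz":0,"spin":0},{"hand":0,"tx":0,"ty":0,"tz":0,"spin":0},{"hand":0,"tx":0,"ty":0,"tz":0,"spin":0},{"hand":0,"tx":0,"ty":0,"tz":0,"spin":0}]'
python3 -m creep '[{"hand":0,"tx":0.0075,"ty":0,"tz":-0.001,"spin":0},{"hand":0,"tx":0.0075,"ty":0,"tz":0,"spin":0},{"hand":0,"tx":0.007,"ty":0,"tz":0.001,"spin":0},{"hand":0,"tx":0,"ty":0,"tz":0,"spin":0},{"hand":0,"tx":0,"ty":0,"tz":0,"spin":0}]'
python3 -m creep '[{"hand":0.6,"tx":0,"ty":0,"tz":0,"spin":0},{"hand":0.6,"tx":0,"ty":0,"tz":0,"spin":0},{"hand":0.6,"tx":0,"ty":0,"tz":0,"spin":0},{"hand":0.6,"tx":-0.003,"ty":0,"tz":-0.03,"spin":0},{"hand":0.6,"tx":-0.003,"ty":0,"tz":-0.045,"spin":0}]'
python3 -m creep '[{"hand":0.6,"tx":0,"ty":0,"tz":0,"spin":0},{"hand":0.6,"tx":0,"ty":0,"tz":0,"spin":0}]'
python3 rd.py side wrist wrist
```

```text
time: 31.25
tool_pos: [461.0, -25.4, 149.9]
tcp_rot: [3.141, -0.002, -0.14]
contact_force: [-0.5, -0.3, -0.2]
grip_width: 49.0
finger_force: 0.0
time: 31.88
tool_pos: [460.4, -25.4, 149.3]
tcp_rot: [3.141, -0.0, -0.14]
contact_force: [0.4, -0.5, 2.5]
grip_width: 20.3
finger_force: 30.0
time: 32.5
tool_pos: [479.5, -28.1, 148.3]
tcp_rot: [3.141, 0.007, -0.14]
contact_force: [-8.2, -0.5, 4.6]
grip_width: 19.9
finger_force: 30.0
time: 33.12
tool_pos: [475.5, -27.3, 223.9]
tcp_rot: [-3.141, 0.003, -0.14]
contact_force: [0.5, -0.3, 0.6]
grip_width: 55.0
finger_force: 0.0
time: 33.38
tool_pos: [476.0, -27.4, 223.7]
tcp_rot: [3.142, 0.0, -0.14]
contact_force: [-0.1, -0.3, -0.5]
grip_width: 55.1
finger_force: 0.0
side (np.float64(3.251), 15)
wrist (np.float64(3.281), 147)
wrist (np.float64(3.282), 149)
```

The needle is still at 3.28 rad, the peak, and the arm is clear, so I'm handing in.

```bash
python3 -c "from plant import close_job;print(close_job())"
```

```text
the job is handed in; nothing more can be done
None
```

The job is handed in with no pass/fail result shown: I turned the pulley past its low spot (about 0.76 rad), left its high spot against the plunger with the needle still at about 3.28 rad (its highest reading), and the arm is clear of everything.

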